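Point out the wrongly packed bottle in the carton

TASK

One bottle of the wrong fluid, the one with the blue cap, has been packed among the red-capped bottles in the open carton. With the fingers, fold the flap that leans in over the bottles back past upright until it leans well outward and stays there; then point at the blue-capped bottle for the storeman: fingertips straight above its cap, two or three centimetres clear of it, for two full seconds, then draw the hand at least 15 cm away from it. Touch no bottle, and leave the things around the carton where they are.

Things in the scene. Friction and masses are not known exactly. Their poses are not given: they have to be found in the camera images.
- blue_cap (a point): centre of the flat top of the cap of the one bottle with a blue cap and blue label: the bottle of the wrong fluid. Cap 32 mm across, its top 135 mm above the bottle's foot and 10 mm below the carton's rim. It stands in any one of the occupied cells, perhaps hidden under the flap as seen from above. z up
- flap (a joint): angle of the loose flap about its crease, rad: 0 lies flat over the bottles, 1.57 stands upright, larger leans outward, towards the robot's side; starts between 0.5 and 0.95, leaning in over the bottles; goes to 3.6. The crease is stiff enough that the flap stays where it is left; a push of about 1 N at its free edge moves it
- flap_hinge (a point): middle of the flap's crease, on the rim of the carton's side nearer to the robot, 150 mm above the table. Fixed to the carton, same axes as the carton
- flap_edge (a point): middle of the flap's free edge; moves with the flap. The flap is a cardboard panel 94 mm from crease to free edge, 244 mm wide along the crease, 4 mm thick
- carton: brown cardboard carton, open on top, 188 mm (its x) by 248 mm (its y), 150 mm high, walls 4 mm, fixed to the counter. Origin at the centre of its underside; -x is its side with the loose flap and faces roughly to the robot (yaw within 0.4 rad), z up. Its other three flaps hang down outside and reach 44 mm out beyond the walls. Inside, partitions 90 mm high make 3 cells along x by 4 along y, 60 mm apart; ten hold bottles, two are empty
- blue_bottle: the whole bottle with the blue cap, loose in its cell, white, 54 mm across and 135 mm high, 0.2 to 0.3 kg. Origin at the centre of its foot, 5 mm above the table, z up
- red_bottle1: a bottle of the right fluid: same shape and size as the blue-capped one, but red cap and red label. Origin at the centre of its foot, z up
- red_bottle2: a bottle of the right fluid: same shape and size as the blue-capped one, but red cap and red label. Origin at the centre of its foot, z up
- red_bottle3: a bottle of the right fluid: same shape and size as the blue-capped one, but red cap and red label. Origin at the centre of its foot, z up
- red_bottle4: a bottle of the right fluid: same shape and size as the blue-capped one, but red cap and red label. Origin at the centre of its foot, z up
- red_bottle5: a bottle of the right fluid: same shape and size as the blue-capped one, but red cap and red label. Origin at the centre of its foot, z up
- red_bottle6: a bottle of the right fluid: same shape and size as the blue-capped one, but red cap and red label. Origin at the centre of its foot, z up
- red_bottle7: a bottle of the right fluid: same shape and size as the blue-capped one, but red cap and red label. Origin at the centre of its foot, z up
- red_bottle8: a bottle of the right fluid: same shape and size as the blue-capped one, but red cap and red label. Origin at the centre of its foot, z up
- red_bottle9: a bottle of the right fluid: same shape and size as the blue-capped one, but red cap and red label. Origin at the centre of its foot, z up
- oil_filter: bystander: blue round oil filter standing to the left of the carton, 76 mm across, 94 mm high, loose. Origin at the centre of its underside
- part_box: bystander: white and blue part box lying to the right of the carton, 75 (x) by 110 (y) by 55 mm high, loose. Origin at the centre of its underside
- tape_roll: bystander: brown roll of parcel tape lying flat to the right of the carton, nearer the robot than the part box, 100 mm across, 48 mm high, loose. Origin at the centre of its underside
Things that resemble listed ones, but are neither listed nor needed, are in the scene too. Leave any purple look-alike of the red_bottle4 alone.

How it is judged (in metres and radians):
On the way, in this order (a step that is already met when the one before it is completed fails the run):
1. the flap is folded back past upright and leans outward (value of joint flap above 1.8 rad), for 0.2 s.
2. with the flap folded back, the fingertips dwell just above the blue cap (horizontal distance between the grasp point and blue_cap below 0.025 m and z of the grasp point in the frame of blue_cap between 0.02 and 0.08 m and value of joint flap above 1.8 rad), for 1.5 s.
At the end, for the whole second after the job is handed in: The flap leans outward beyond 1.8 rad, at rest; the grasp point is over 130 mm from the blue cap; every bottle is at rest within 12 mm of its start and the other things within 15 mm of theirs. (Dwell: 1.5 s within 25 mm sideways of the cap, grasp point 20 to 80 mm above it.) (value of joint flap above 1.8 rad and velocity of joint flap between -0.1 and 0.1 rad/s and distance between the grasp point and blue_cap above 0.13 m and distance of each of blue_bottle, red_bottle1, red_bottle2, red_bottle3, red_bottle4, red_bottle5, red_bottle6, red_bottle7, red_bottle8, red_bottle9 from where it was at the start of the episode below 0.012 m and distance of each of oil_filter, part_box, tape_roll from where it was at the start of the episode below 0.015 m and linear speed of each of blue_bottle, red_bottle1, red_bottle2, red_bottle3, red_bottle4, red_bottle5, red_bottle6, red_bottle7, red_bottle8, red_bottle9 below 0.02 m/s); the robot touches nothing.
It fails at once if the hand or arm touches a bottle (contact force between any of the fingers, the arm and blue_bottle above 0.5 N or contact force between any of the fingers, the arm and red_bottle1 above 0.5 N or contact force between any of the fingers, the arm and red_bottle2 above 0.5 N or contact force between any of the fingers, the arm and red_bottle3 above 0.5 N or contact force between any of the fingers, the arm and red_bottle4 above 0.5 N or contact force between any of the fingers, the arm and red_bottle5 above 0.5 N or contact force between any of the fingers, the arm and red_bottle6 above 0.5 N or contact force between any of the fingers, the arm and red_bottle7 above 0.5 N or contact force between any of the fingers, the arm and red_bottle8 above 0.5 N or contact force between any of the fingers, the arm and red_bottle9 above 0.5 N).
It fails at once if a bottle is lifted or shifted more than 12 mm (distance of any of blue_bottle, red_bottle1, red_bottle2, red_bottle3, red_bottle4, red_bottle5, red_bottle6, red_bottle7, red_bottle8, red_bottle9 from where it was at the start of the episode above 0.012 m).
It fails at once if a thing beside the carton is moved more than 15 mm (distance of any of oil_filter, part_box, tape_roll from where it was at the start of the episode above 0.015 m).
It also fails if it takes over 45 s, if anything falls off the work surface, if the arm or the gripper's body presses on something with over 40 N, if the wrist force passes 120 N, or if a joint passes its speed limit or range.

ROBOT

A 6-joint arm with a two-finger parallel gripper is mounted at the origin on the work surface. World frame = base frame: x ahead of the robot, y to its left, z up, the work surface at z = 0. Lengths are in mm, angles in rad, forces in N, time in s.
With the tool pointing down it reaches from about 300 to 750 mm from the base axis. Payload 8.5 kg.
Tool frame: the origin (TCP) lies midway between the tips of the shut fingers; the grasp point (between the pads) lies 19 mm behind it; y points along the fingers, x is the direction in which the jaws open and shut, and the axes are right-handed (so a half turn about y gives the same grasp; the last joint's range is limited). The gripper opens to 88 mm and grips with 3 to 60 N. Pads are 18 mm wide; open, the fingers measure 123 mm over their backs; the gripper's body (75 mm by 187 mm) begins 45 mm behind the grasp point.
Start: joints at [1.008, 0.381, 1.297, -0, 1.464, -0.215], TCP at [187.447, 517.053, 238.748] pointing down, gripper open.
Joint ranges: [-3.11, 3.11], [-0.89, 2.33], [0.22, 2.48], [-1.42, 4.56], [0.17, 2.85], [-2.88, 2.88]. Speed limits (rad/s): [2.39, 2.39, 3.14, 3.14, 3.14, 3.14].

INTERFACE

Orientations are given as a unit quaternion [w, x, y, z].
In Python, from rig import env gives the robot as it stands.
- The arm moves only by the tool arm_command, never from a script. Its argument "steps" is a list that holds one entry, the list of rows, each a list of 5 numbers: the shift along the tool's x, y, z in m, then the turn about the tool's y in rad, then the opening, from -1 (shut) to 1 (fully open). A call has exactly 5 rows; each row is the pose to reach, as a shift and turn from the pose commanded when the call began, along the tool's axes at that moment; what a row does not reach only later rows make up. A row lasts 1/12 s, in which the tool goes at most 41.7 mm and 7.16 degrees, less where a joint would pass 70% of its speed; a pose out of reach is approached as far as the arm can. A call with a gripper value outside its range is refused whole. The fingers move at their own pace and stop on an object; the grip force is fixed at half the most. Time passes only in rows, so rows that repeat a pose let the fingers close, or fill a call up. It gives the time, the measured TCP pose, the force and the opening at its end, in the units of the state.
- env.get_obs(): the state, without advancing time (a new reading comes with each control period).
- env.grab_frame(name): name is "side" or "top"; returns (picture, depth): 480x640x3 uint8, blue, green, red; 480x640 float32, mm along the optical axis (not along the pixel's ray), 0 where there is no reading.
- env.camera_params(name): a dict with "fx", "fy", "cx", "cy" (pixels), "R" (3x3) and "t" (3): a world point X has camera coordinates R X + t. Camera axes: x right, y down, z forward; pixel columns grow to the right and rows downward; lengths in mm; the calibration is good to about 2 mm. A picture is of the moment at which its call begins. camera_params takes no time and is no camera call.
- env.job_done(): hands the job in, once; it reports no verdict.
Trained networks look in the newest picture that a camera, given by its name, has taken for a name from the list of things; names that differ only in an ending like _2 or _b are one class to them, and where a whole thing is asked for, a point or a joint stands for the part that bears it (a point fixed in the world has none). Each returns a list of dicts, best first, with "conf" (0 to 1); they miss things now and then, are a little off and sometimes report something else, mostly with a low value. They report only what shows in the picture. A call takes as long as a camera call. They do not tell look-alikes from the thing itself.
- env.silhouettes(label, camera): "region" (480x640 bool, what is visible of it) and "xy" ([column, row] in pixels, amid what is visible of it).
- env.tip_of(label, camera): "xy" ([column, row] in pixels: a listed point, or the origin of a listed thing).
The state is a dict: "t": time; "qpos": joint angles; "joint_velocities": joint speeds; "effort": joint torques, N m; "tcp_pos": TCP position; "eef_rot": TCP orientation; "force": force on the tool from outside, world axes, zero at the start; "torque": the same for the moment, N m; "finger_gap": finger opening in mm.
Only numpy, scipy, OpenCV 4.12 (cv2) and the standard library are available. Lean on these libraries where they do the work, as an engineer would, in place of code of your own. Each camera call takes 0.05 s, during which the arm holds its last target. There are 200 camera calls.

## Working session

There is one attempt and no reset: what is moved stays moved. The work goes in short steps, Python scripts to look and compute and a tool call to move; the robot and the scene stay as the last step left them, time stands still between calls to the robot, and variables do not carry over. Pictures are saved under pics/ and viewed, about 8 in all and at most 12, crops included, and the job is handed in when it is done.

Besides the shell and the picture viewer there is one more tool, called as name(argument=value, ...) on one line, values as JSON. arm_command: Moves the arm, as the interface text tells. Its arguments: {"type":"object","properties":{"steps":{"type":"array"}},"required":["steps"]}

```bash
mkdir -p pics; ls; cat > h.py <<'E'
import numpy as np, cv2
from rig import env
def world(name,uv,d):
    p=env.camera_params(name);R=np.array(p['R']);t=np.array(p['t'])
    u,v=uv
    c=np.array([(u-p['cx'])/p['fx']*d,(v-p['cy'])/p['fy']*d,d])
    return R.T@(c-t)
def cloud(name,depth):
    p=env.camera_params(name);R=np.array(p['R']);t=np.array(p['t'])
    v,u=np.mgrid[:480,:640]
    c=np.stack([(u-p['cx'])/p['fx']*depth,(v-p['cy'])/p['fy']*depth,depth],-1)
    return (c-t)@R
E
python3 - <<'E'
from h import *
for n in ('top','side'):
    im,d=env.grab_frame(n); cv2.imwrite(f'pics/{n}0.png',im); np.save(f'{n}0.npy',d)
    p=env.camera_params(n); print(n, (-np.array(p['R']).T@p['t']).round(), np.array(p['R'])[2].round(2))
    W=cloud(n,d)
    for l in ('carton','flap','flap_hinge','flap_edge','blue_cap','blue_bottle','red_bottle1','oil_filter','part_box','tape_roll'):
        for r in env.tip_of(l,n)[:12]:
            x,y=map(int,r['xy']); print(l,r['conf'],r['xy'],W[y,x].round() if 0<=x<640 and 0<=y<480 else '')
o=env.get_obs();print(o['t'],o['tcp_pos'],o['eef_rot'],o['force'],o['finger_gap'])
E
```

```text
pics
top [489.  12. 950.] [ 0.13  0.01 -0.99]
carton 0.98 [291.5, 276.9] [532.  74. 137.]Traceback (most recent call last):
  File "<stdin>", line 7, in <module>
ValueError: it knows: blue_bottle, blue_cap, carton, flap_edge, flap_hinge, oil_filter, part_box, red_bottle, tape_roll
```

```bash
python3 - <<'E'
from h import *
for n in ('top','side'):
    im,d=env.grab_frame(n); cv2.imwrite(f'pics/{n}0.png',im); np.save(f'{n}0.npy',d)
    p=env.camera_params(n); print(n, (-np.array(p['R']).T@p['t']).round(), np.array(p['R'])[2].round(2))
    W=cloud(n,d)
    for l in ('carton','flap_hinge','flap_edge','blue_cap','blue_bottle','red_bottle','oil_filter','part_box','tape_roll'):
        for r in env.tip_of(l,n)[:12]:
            x,y=map(int,r['xy']); print(l,r['conf'],r['xy'],W[y,x].round() if 0<=x<640 and 0<=y<480 else '')
o=env.get_obs();print(o['t'],o['tcp_pos'],o['eef_rot'],o['force'],o['finger_gap'])
E
```

```text
top [489.  12. 950.] [ 0.13  0.01 -0.99]
carton 0.88 [292.5, 276.0] [532.  72. 137.]
flap_hinge 0.9 [266.0, 318.3] [459. 116. 163.]
blue_cap 0.72 [298.6, 277.1] [530.  61. 138.]
red_bottle 0.9 [331.8, 291.6] [503.   3. 139.]
red_bottle 0.86 [257.1, 235.2] [612. 139. 105.]
red_bottle 0.75 [312.1, 252.2] [574.  35. 136.]
red_bottle 0.71 [325.4, 163.9] [753.   7.  93.]
red_bottle 0.71 [448.5, 351.9] [ 387. -215.   80.]
red_bottle 0.66 [301.4, 279.8] [526.  56. 141.]
red_bottle 0.64 [289.0, 242.0] [598.  79. 106.]
red_bottle 0.63 [250.8, 262.1] [562. 153. 104.]
red_bottle 0.61 [276.7, 268.7] [547. 101. 136.]
red_bottle 0.61 [275.5, 164.2] [758. 107.  78.]
oil_filter 0.72 [174.5, 215.5] [659. 305.  83.]
part_box 0.69 [418.9, 291.9] [ 501. -170.   53.]
tape_roll 0.69 [309.6, 251.7] [576.  40. 139.]
tape_roll 0.68 [387.4, 360.1] [ 363. -110.   -2.]
side [ 531. -512.  817.] [ 0.06  0.63 -0.78]
carton 0.88 [299.5, 255.3] [535.  25.  87.]
flap_hinge 0.92 [245.7, 192.1] [430. 270.  -2.]
flap_edge 0.83 [278.9, 173.2] [510.  97. 219.]
blue_cap 0.7 [296.7, 221.4] [534.  60. 138.]
blue_bottle 0.87 [297.2, 266.1] [530. -41. 149.]
red_bottle 0.96 [204.8, 434.7] [ 382. -260.   64.]
red_bottle 0.72 [429.6, 284.8] [763. -23.  37.]
red_bottle 0.71 [419.5, 236.4] [771.  94.  27.]
red_bottle 0.64 [268.9, 262.0] [485. -26. 144.]
red_bottle 0.64 [396.0, 397.4] [ 661. -237.   78.]
oil_filter 0.68 [351.8, 163.6] [662. 297.  38.]
oil_filter 0.65 [265.9, 265.0] [480. -28. 140.]
part_box 0.76 [287.5, 389.6] [ 502. -200.   51.]
part_box 0.69 [207.0, 357.5] [ 368. -110.   -1.]
tape_roll 0.94 [204.4, 357.9] [ 362. -110.   -1.]
1.1 [187.44746612 517.04442796 238.76244024] [-0.57896817  0.57897521  0.40594188 -0.4059492 ] [-0.76747668 -0.32586147  0.82696812] 88.13040874800247
```

View pics/top0.png

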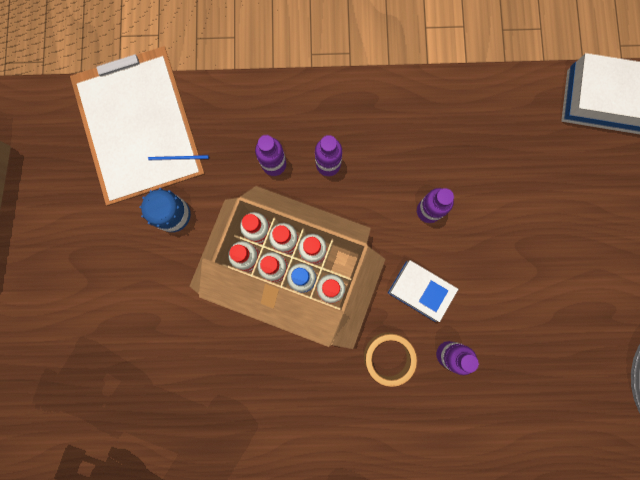

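View pics/side0.png

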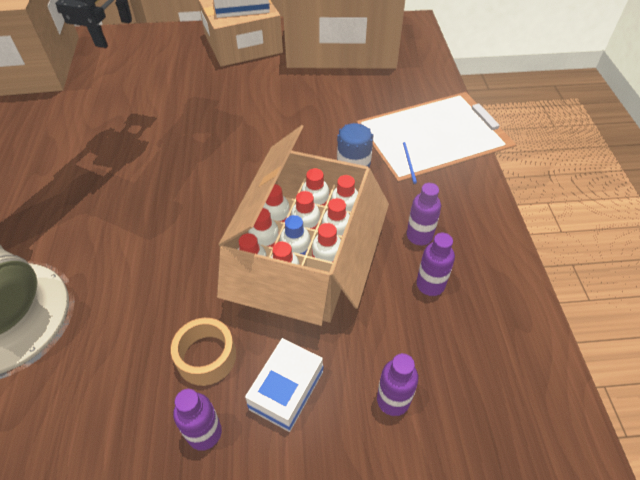

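Both pictures agree. The blue cap is at top (300,277) and side (294,227), in the second column from the right and just clear of the leaning flap's edge. Four purple look-alikes stand outside the carton. Next I'll fit the carton and flap.

```bash
python3 - <<'E'
from h import *
from scipy.optimize import least_squares
Ws=[cloud(n,np.load(f'{n}0.npy')) for n in('top','side')]
ims=[cv2.imread(f'pics/{n}0.png') for n in('top','side')]
def sel(f): return [W[f(W)&np.isfinite(W).all(-1)] for W in Ws]
# flap: points above rim near carton
F=sel(lambda W:(W[...,2]>158)&(W[...,2]<250)&(abs(W[...,0]-510)<160)&(abs(W[...,1]-70)<200))
for P in F:
    c=np.median(P,0);P=P[np.linalg.norm(P-c,axis=1)<180]
    for _ in range(5):
        c=P.mean(0);n=np.linalg.svd(P-c,full_matrices=False)[2][2];n*=np.sign(n[2])
        r=(P-c)@n; P=P[abs(r)<max(4,2*r.std())]
    h=-n[:2]/np.linalg.norm(n[:2]); # dir: downhill is +n_xy ; slope rises along h
    ang=np.arccos(n[2]); s=P[:,:2]@h; tcr=np.array([-h[1],h[0]]); w=P[:,:2]@tcr
    s150=c[:2]@h+(150-c[2])/np.tan(ang)
    print(len(P),'n',n.round(3),'ang',ang.round(3),'yaw',np.arctan2(h[1],h[0]).round(3),'zmax',np.percentile(P[:,2],[1,99]).round(),'crease s',s150.round(1),'edge s',np.percentile(s,99).round(1),'w',np.percentile(w,[1,99]).round(), 'hinge',(h*s150+tcr*np.mean(np.percentile(w,[1,99]))).round())
# blue cap
for n,W,im in zip(('top','side'),Ws,ims):
    hsv=cv2.cvtColor(im,cv2.COLOR_BGR2HSV)
    m=(hsv[...,0]>100)&(hsv[...,0]<122)&(hsv[...,1]>130)&(hsv[...,2]>80)
    k=m&(abs(W[...,0]-530)<50)&(abs(W[...,1]-60)<50)&(W[...,2]>131)
    P=W[k];print(n,'blue',len(P),P.mean(0).round(1),P.min(0).round(),P.max(0).round())
    m=((hsv[...,0]<8)|(hsv[...,0]>172))&(hsv[...,1]>160)&(hsv[...,2]>120)&(W[...,2]>131)&(W[...,2]<150)&(abs(W[...,0]-530)<150)
    N,_,st,ce=cv2.connectedComponentsWithStats(m.astype(np.uint8))
    for i in range(1,N):
        if st[i,4]>30: print('red',ce[i].round(),W[ (_==i)].mean(0).round())
E
```

```text
5119 n [-0.676  0.272  0.685] ang 0.817 yaw -0.382 zmax [159. 221.] crease s 372.1 edge s 440.6 w [163. 402.] hinge [451. 123.]
2236 n [-0.672  0.271  0.689] ang 0.81 yaw -0.383 zmax [159. 221.] crease s 370.3 edge s 439.1 w [160. 401.] hinge [448. 122.]
top blue 242 [529.5  56.  175.1] [489.  12. 133.] [546.  72. 950.]
red [250. 222.] [631. 147. 138.]
red [281. 234.] [609.  91. 138.]
red [311. 245.] [587.  36. 138.]
red [238. 253.] [576. 169. 138.]
red [269. 264.] [553. 113. 138.]
red [331. 288.] [509.   3. 138.]
side blue 182 [529.5  57.8 137.9] [515.  43. 135.] [543.  73. 142.]
red [314. 176.] [574. 167. 137.]
red [345. 182.] [629. 146. 137.]
red [275. 193.] [501. 131. 137.]
red [304. 199.] [551. 112. 137.]
red [336. 206.] [607.  89. 137.]
red [263. 217.] [478.  76. 137.]
red [327. 231.] [585.  34. 137.]
red [247. 242.] [451.  22. 137.]
red [281. 250.] [507.   1. 137.]
```

```bash
cat >> h.py <<'E'
from scipy.spatial.transform import Rotation as Ro
X=np.array([np.cos(-.382),np.sin(-.382),0]);Y=np.array([-X[1],X[0],0])
def pose():
    o=env.get_obs();q=np.array(o['eef_rot']);R=Ro.from_quat(q[[1,2,3,0]]).as_matrix()
    return o,np.array(o['tcp_pos']),R
def go(*targets):  # each (s,w,z)
    o,p,R=pose();print('t',o['t'],'tcp',p.round(1),'s,w',(p@X).round(1),(p@Y).round(1),'F',np.round(o['force'],1),'gap',round(o['finger_gap'],1),'q',np.round(o['qpos'],2))
    j=R.T@Y; a=np.arctan2(-j[2],j[0]); a=(a+np.pi/2)%np.pi-np.pi/2
    print('turn about tool y',a.round(3)); print(R.round(3))
    for s,w,z in targets: print((s,w,z),'shift m',(R.T@(s*X+w*Y+[0,0,z]-p)/1000).round(4))
E
python3 -c "
from h import *
go((480,265,300),(480,265,195),(330,265,195))"
```

```text
t 1.1 tcp [187.4 517.  238.8] s,w -18.8 549.7 F [-0.8 -0.3  0.8] gap 88.1 q [ 1.01  0.38  1.3  -0.    1.46 -0.22]
turn about tool y 0.034
[[ 0.341 -0.    -0.94 ]
 [ 0.94  -0.     0.341]
 [-0.    -1.    -0.   ]]
(480, 265, 300) shift m [-0.3015 -0.0612 -0.4888]
(480, 265, 195) shift m [-0.3015  0.0438 -0.4888]
(330, 265, 195) shift m [-0.2964  0.0438 -0.3389]
```

arm_command(steps=[[[0, -0.04, 0, 0.034, -1], [-0.02, -0.065, -0.03, 0.034, -1], [-0.04, -0.065, -0.065, 0.034, -1], [-0.06, -0.065, -0.1, 0.034, -1], [-0.08, -0.065, -0.135, 0.034, -1]]])

```text
t: 1.52
tcp_pos: [287.7, 394.5, 304.2]
eef_rot: [0.586, -0.586, -0.397, 0.396]
force: [1.9, 0.9, -0.8]
finger_gap: 57.2
```

arm_command(steps=[[[-0.02, 0, -0.035, 0, -1], [-0.04, 0, -0.07, 0, -1], [-0.06, 0, -0.105, 0, -1], [-0.08, 0, -0.14, 0, -1], [-0.1, 0, -0.175, 0, -1]]])

```text
t: 1.93
tcp_pos: [413.0, 236.1, 304.0]
eef_rot: [-0.586, 0.586, 0.396, -0.396]
force: [1.2, 0.3, 0.5]
finger_gap: 23.6
```

```bash
python3 -c "
from h import *
go((480,265,300),(480,265,195),(330,265,195))"
```

```text
t 1.9333 tcp [413.  236.1 304. ] s,w 295.3 373.0 F [1.2 0.3 0.5] gap 23.6 q [ 0.27  0.21  1.36  0.    1.57 -0.92]
turn about tool y 0.0
[[ 0.373  0.    -0.928]
 [ 0.928  0.     0.373]
 [ 0.    -1.    -0.   ]]
(480, 265, 300) shift m [-0.1081  0.004  -0.1847]
(480, 265, 195) shift m [-0.1081  0.109  -0.1847]
(330, 265, 195) shift m [-0.1081  0.109  -0.0347]
```

arm_command(steps=[[[-0.02, 0, -0.036, 0, -1], [-0.04, 0, -0.072, 0, -1], [-0.06, 0, -0.108, 0, -1], [-0.08, 0, -0.144, 0, -1], [-0.105, 0, -0.177, 0, -1]]])

```text
t: 2.35
tcp_pos: [538.6, 72.7, 303.7]
eef_rot: [0.586, -0.586, -0.396, 0.396]
force: [0.8, 0.3, 0.2]
finger_gap: 0.3
```

arm_command(steps=[[[0, 0, -0.002, 0, -1], [0, 0.03, -0.002, 0, -1], [0, 0.06, -0.002, 0, -1], [0, 0.09, -0.002, 0, -1], [0, 0.108, -0.002, 0, -1]]])

```text
t: 2.77
tcp_pos: [538.1, 73.9, 193.0]
eef_rot: [0.587, -0.585, -0.395, 0.397]
force: [-0.4, -0.3, -0.6]
finger_gap: 0.5
```

```bash
python3 -c "
from h import *
go((480,265,195),(330,265,195),(310,265,180))
im,d=env.grab_frame('side');cv2.imwrite('pics/s1.png',im[60:360,140:540])"
```

```text
t 2.7667 tcp [538.1  73.9 193. ] s,w 471.8 269.1 F [-0.4 -0.3 -0.6] gap 0.5 q [-0.08  0.41  1.39  0.    1.34 -1.27]
turn about tool y 0.0
[[ 0.373 -0.003 -0.928]
 [ 0.928  0.     0.373]
 [-0.001 -1.     0.003]]
(480, 265, 195) shift m [-0.0041 -0.0021 -0.0082]
(330, 265, 195) shift m [-0.0041 -0.0016  0.1418]
(310, 265, 180) shift m [-0.0041  0.0135  0.1617]
```

View pics/s1.png

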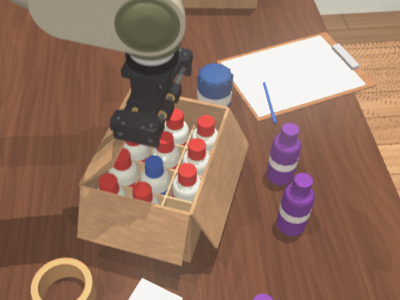

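The shut fingers are inside the carton, past the flap's edge and well above the caps. Next I sweep toward the crease side.

arm_command(steps=[[[0, -0.002, 0.012, 0, -1], [0, -0.002, 0.025, 0, -1], [0, -0.002, 0.04, 0, -1], [0, -0.002, 0.055, 0, -1], [0, -0.002, 0.07, 0, -1]]])

```text
t: 3.23
tcp_pos: [474.1, 100.1, 198.8]
eef_rot: [-0.585, 0.586, 0.397, -0.396]
force: [1.3, 0.0, 0.1]
finger_gap: 0.0
```

arm_command(steps=[[[0, 0, 0.015, 0, -1], [0, 0, 0.03, 0, -1], [0, 0, 0.045, 0, -1], [0, 0, 0.06, 0, -1], [0, 0, 0.07, 0, -1]]])

```text
t: 3.65
tcp_pos: [408.5, 126.4, 198.7]
eef_rot: [-0.585, 0.586, 0.397, -0.396]
force: [0.5, -0.4, 0.7]
finger_gap: 0.4
```

```bash
python3 -c "
from h import *
go((330,265,195),(310,265,180))
im,d=env.grab_frame('side');cv2.imwrite('pics/s2.png',im[60:360,140:540])"
```

```text
t 3.65 tcp [408.5 126.4 198.7] s,w 331.9 269.6 F [ 0.5 -0.4  0.7] gap 0.4 q [ 0.02  0.21  1.68  0.    1.25 -1.17]
turn about tool y 0.001
[[ 0.372  0.001 -0.928]
 [ 0.928  0.     0.372]
 [ 0.001 -1.    -0.001]]
(330, 265, 195) shift m [-0.0046  0.0037  0.002 ]
(310, 265, 180) shift m [-0.0046  0.0186  0.022 ]
```

View pics/s2.png

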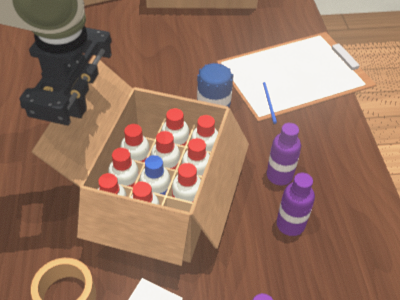

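The flap now leans outward past upright, from crop (35,150) to (85,180), and the bottles look untouched. I'll push a little further, then lift.

arm_command(steps=[[[0, 0.005, 0.008, 0, -1], [0, 0.01, 0.016, 0, -1], [0, 0.014, 0.022, 0, -1], [0, 0.014, 0.022, 0, -1], [0, 0, 0, 0, -1]]])

```text
t: 4.12
tcp_pos: [405.9, 126.7, 195.9]
eef_rot: [0.587, -0.584, -0.395, 0.399]
force: [0.4, 0.5, 0.4]
finger_gap: 0.4
```

arm_command(steps=[[[0, -0.02, -0.025, 0, -1], [-0.004, -0.04, -0.06, 0, -1], [-0.01, -0.04, -0.095, 0, -1], [-0.018, -0.04, -0.13, 0, -1], [-0.018, -0.04, -0.14, 0, -1]]])

```text
t: 4.53
tcp_pos: [535.8, 54.1, 237.1]
eef_rot: [-0.586, 0.587, 0.395, -0.395]
force: [-0.3, 0.1, -0.2]
finger_gap: 0.6
```

```bash
python3 - <<'E'
from h import *
im,d=env.grab_frame('top');cv2.imwrite('pics/t2.png',im[150:400,150:450])
W=cloud('top',d);s=W@X;w=W@Y
m=(s>280)&(s<362)&(w>170)&(w<390)&(W[...,2]>155)&(W[...,2]<235)
print('flap pts',m.sum(),np.polyfit(s[m],W[...,2][m],1), 'angle',np.pi-np.arctan(-np.polyfit(s[m],W[...,2][m],1)[0]))
b=np.array([531,58,140.]);go((b@X,b@Y,240),(b@X,b@Y,165))
env.grab_frame('side');print([(r['conf'],r['xy']) for r in env.tip_of('blue_cap','side')])
E
```

```text
flap pts 1090 [ -0.40639184 302.94322162] angle 2.755588245005448
t 4.5833 tcp [535.5  54.7 236.7] s,w 476.5 250.4 F [-1.  -1.6 -0.4] gap 0.6 q [-0.12  0.36  1.33 -0.    1.45 -1.3 ]
turn about tool y -0.003
[[ 0.375 -0.    -0.927]
 [ 0.927 -0.     0.375]
 [-0.    -1.     0.   ]]
(np.float64(471.1049487486047), np.float64(251.7640309189828), 240) shift m [ 0.0014 -0.0033  0.0054]
(np.float64(471.1049487486047), np.float64(251.7640309189828), 165) shift m [0.0014 0.0717 0.0054]
[(0.97, [295.6, 222.8])]
```

View pics/t2.png

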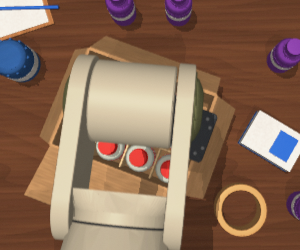

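The arm covers most of the carton from above, but the flap shows folded out at lower left, near (40,190), at about 2.7 rad. The tip is roughly 5 mm off the cap's axis, so I descend with that correction.

arm_command(steps=[[[0.001, 0.015, 0.005, 0, -1], [0.001, 0.035, 0.005, 0, -1], [0.001, 0.055, 0.005, 0, -1], [0.001, 0.07, 0.005, 0, -1], [0.001, 0.07, 0.005, 0, -1]]])

```text
t: 5.1
tcp_pos: [525.7, 61.0, 165.4]
eef_rot: [0.587, -0.584, -0.395, 0.398]
force: [-0.2, 0.7, -0.2]
finger_gap: 0.4
```

arm_command(steps=[[[0, 0, 0, 0, -1], [0, 0, 0, 0, -1], [0, 0, 0, 0, -1], [0, 0, 0, 0, -1], [0, 0, 0, 0, -1]]])

```text
t: 5.52
tcp_pos: [528.4, 59.8, 168.4]
eef_rot: [-0.586, 0.586, 0.396, -0.396]
force: [0.2, 0.7, 0.1]
finger_gap: 0.5
```

```bash
python3 - <<'E'
from h import *
im,d=env.grab_frame('side');cv2.imwrite('pics/s3.png',im[100:320,180:460])
W=cloud('side',d)
r=env.tip_of('blue_cap','side');print([(a['conf'],a['xy']) for a in r])
hsv=cv2.cvtColor(im,cv2.COLOR_BGR2HSV)
k=(hsv[...,0]>100)&(hsv[...,0]<122)&(hsv[...,1]>130)&(hsv[...,2]>80)&(abs(W[...,0]-530)<40)&(abs(W[...,1]-60)<40)&(W[...,2]>131)
print(W[k].mean(0).round(1),k.sum())
b=np.array([531,58,140.]);go((b@X,b@Y,165))
E
```

```text
[(0.89, [293.4, 222.7])]
[533.6  53.4 137. ] 107
t 5.6167 tcp [528.3  59.8 168.1] s,w 467.9 252.4 F [ 0.5  0.  -0.2] gap 0.6 q [-0.11  0.41  1.47  0.    1.26 -1.3 ]
turn about tool y 0.0
[[ 0.373  0.001 -0.928]
 [ 0.928 -0.     0.373]
 [ 0.    -1.    -0.001]]
(np.float64(471.1049487486047), np.float64(251.7640309189828), 165) shift m [-0.0007  0.0031 -0.0032]
```

View pics/s3.png

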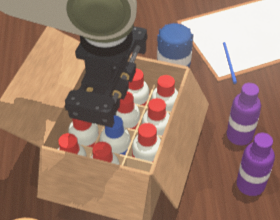

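The closed fingers sit right above the blue cap at crop (115,125), and the flap stays open at left (25,90). I'll hold here for over two seconds.

arm_command(steps=[[[0, 0, -0.003, 0, -1], [0, 0, -0.003, 0, -1], [0, 0, -0.003, 0, -1], [0, 0, -0.003, 0, -1], [0, 0, -0.003, 0, -1]]])

```text
t: 6.03
tcp_pos: [531.0, 58.7, 167.7]
eef_rot: [0.586, -0.586, -0.396, 0.396]
force: [-0.5, 0.9, -0.1]
finger_gap: 0.3
```

arm_command(steps=[[[0, 0, 0, 0, -1], [0, 0, 0, 0, -1], [0, 0, 0, 0, -1], [0, 0, 0, 0, -1], [0, 0, 0, 0, -1]]])

```text
t: 6.45
tcp_pos: [531.0, 58.7, 167.8]
eef_rot: [-0.586, 0.586, 0.396, -0.396]
force: [0.1, 0.1, -0.3]
finger_gap: 0.3
```

arm_command(steps=[[[0, 0, 0, 0, -1], [0, 0, 0, 0, -1], [0, 0, 0, 0, -1], [0, 0, 0, 0, -1], [0, 0, 0, 0, -1]]])

```text
t: 6.87
tcp_pos: [531.1, 58.7, 167.7]
eef_rot: [-0.586, 0.586, 0.396, -0.396]
force: [0.2, 0.8, -0.1]
finger_gap: 0.4
```

arm_command(steps=[[[0, 0, 0, 0, -1], [0, 0, 0, 0, -1], [0, 0, 0, 0, -1], [0, 0, 0, 0, -1], [0, 0, 0, 0, -1]]])

```text
t: 7.28
tcp_pos: [531.0, 58.7, 167.7]
eef_rot: [0.586, -0.586, -0.396, 0.396]
force: [-0.0, 0.2, 0.1]
finger_gap: 0.3
```

arm_command(steps=[[[0, 0, 0, 0, -1], [0, 0, 0, 0, -1], [0, 0, 0, 0, -1], [0, 0, 0, 0, -1], [0, 0, 0, 0, -1]]])

```text
t: 7.7
tcp_pos: [531.0, 58.7, 167.7]
eef_rot: [-0.586, 0.586, 0.396, -0.396]
force: [0.2, -0.1, -0.1]
finger_gap: 0.6
```

arm_command(steps=[[[0, 0, 0, 0, -1], [0, 0, 0, 0, -1], [0, 0, 0, 0, -1], [0, 0, 0, 0, -1], [0, 0, 0, 0, -1]]])

```text
t: 8.12
tcp_pos: [531.1, 58.7, 167.8]
eef_rot: [-0.586, 0.586, 0.396, -0.396]
force: [-0.3, 0.7, 0.4]
finger_gap: 0.4
```

arm_command(steps=[[[0, -0.03, 0, 0, -1], [0, -0.065, 0, 0, -1], [0, -0.1, 0, 0, -1], [0, -0.135, 0, 0, -1], [0, -0.16, 0, 0, -1]]])

```text
t: 8.53
tcp_pos: [531.1, 58.7, 331.1]
eef_rot: [-0.585, 0.587, 0.397, -0.395]
force: [0.4, -0.3, -0.0]
finger_gap: 0.7
```

arm_command(steps=[[[0.03, 0, 0.01, 0, -1], [0.06, 0, 0.02, 0, -1], [0.095, 0, 0.03, 0, -1], [0.13, 0, 0.04, 0, -1], [0.165, 0, 0.05, 0, -1]]])

```text
t: 8.95
tcp_pos: [545.9, 232.1, 327.9]
eef_rot: [-0.586, 0.586, 0.396, -0.396]
force: [0.3, -0.6, -0.8]
finger_gap: 0.5
```

arm_command(steps=[[[0.03, 0, 0.01, 0, -1], [0.06, 0, 0.02, 0, -1], [0.08, 0, 0.03, 0, -1], [0.08, 0, 0.03, 0, -1], [0.08, 0, 0.03, 0, -1]]])

```text
t: 9.37
tcp_pos: [547.8, 316.6, 327.3]
eef_rot: [-0.585, 0.585, 0.396, -0.397]
force: [-0.1, -0.5, 0.7]
finger_gap: 0.5
```

```bash
python3 - <<'E'
from h import *
im,d=env.grab_frame('top');W=cloud('top',d);d0=np.load('top0.npy')
a=cv2.imread('pics/top0.png')
i2,e=env.grab_frame('side');cv2.imwrite('pics/end.png',np.hstack([im[130:400,150:500],i2[120:390,170:480]]))
s=W@X;w=W@Y
V=cloud('side',e);s2=V@X;w2=V@Y
for n,s_,w_,U in(('top',s,w,W),('side',s2,w2,V)):
    m=(s_>288)&(s_<362)&(w_>170)&(w_<300)&(U[...,2]>155)&(U[...,2]<235)
    if m.sum()>50:
        k=np.polyfit(s_[m],U[...,2][m],1)[0];print(n,m.sum(),'flap',np.pi-np.arctan(-k))
hsv=cv2.cvtColor(i2,cv2.COLOR_BGR2HSV)
m=((hsv[...,0]<8)|(hsv[...,0]>172)|((hsv[...,0]>100)&(hsv[...,0]<122)))&(hsv[...,1]>140)&(hsv[...,2]>80)&(V[...,2]>131)&(V[...,2]<150)&(abs(V[...,0]-530)<150)
N,L,st,ce=cv2.connectedComponentsWithStats(m.astype(np.uint8))
for i in range(1,N):
    if st[i,4]>40: print(V[L==i].mean(0).round())
for l in('oil_filter','part_box','tape_roll'):
    print(l,[(r['conf'],r['xy']) for r in env.tip_of(l,'top')[:2]],[(r['conf'],r['xy']) for r in env.tip_of(l,'side')[:2]])
go()
E
```

```text
top 3566 flap 2.750522627654129
side 2939 flap 2.7499471846095256
[574. 167. 137.]
[630. 145. 137.]
[497. 134. 137.]
[552. 112. 137.]
[607.  89. 137.]
[474.  78. 137.]
[529.  58. 138.]
[584.  33. 137.]
[452.  23. 137.]
[507.   0. 137.]
oil_filter [(0.6, [172.3, 216.0])] [(0.87, [350.6, 167.1])]
part_box [(0.73, [419.8, 288.1]), (0.41, [291.5, 307.7])] [(0.72, [287.2, 388.4])]
tape_roll [(0.83, [389.6, 357.8]), (0.46, [292.2, 272.7])] [(0.61, [204.8, 358.9])]
t 9.7667 tcp [548.2 315.1 328. ] s,w 391.3 496.8 F [-0.1  0.5 -0.5] gap 0.6 q [ 0.33  0.5   0.85  0.    1.79 -0.85]
turn about tool y -0.001
[[ 0.374  0.    -0.928]
 [ 0.928  0.     0.374]
 [ 0.    -1.    -0.   ]]
```

View pics/end.png

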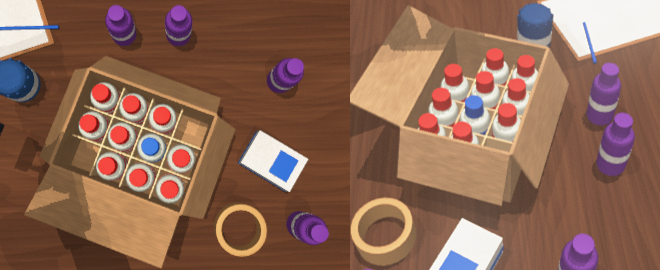

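The final picture shows the flap leaning out (left half, around (100,220)) and all ten bottles in place with the blue cap at (150,147). The bystanders haven't moved and the hand is well away, so I'm handing in.

```bash
python3 -c "
from rig import env
print(env.job_done())"
```

```text
the job is handed in; nothing more can be done
None
```

The job is done and handed in; no verdict was reported.

- **Flap:** I pushed it outward with the shut fingers. Both cameras measured it at 2.75 rad afterwards, against the 1.8 needed.
- **Pointing:** The fingertips held within about 2 mm sideways of the blue cap, about 28 mm above it, for just over 2 s. I then drew the hand about 300 mm away.
- **Bottles and surroundings:** In the last check every cap measured within about 5 mm of its first position. The largest differences were on caps the flap had partly hidden in the first picture. The filter, box and tape roll were detected within 4 px of their starting positions, which is within the networks' scatter. The force readings I took between moves stayed within about 2 N, which is sensor noise.

No check failed or disagreed, apart from a few low-confidence false detections, which I ignored.

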